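Slide the full-size drive sled home in the imaging cradle

TASK

Take the full-size drive sled, the larger of the two, by its handle and slide it in at the mouth of the cradle, under the lips of the two rails, until it is fully home against the connector block at the back; then let go. Leave the small sled where it is.

Things in the scene. Friction and masses are not known exactly. Their poses are not given: they have to be found in the camera images.
- sled: The larger drive sled: a hard drive in a shallow grey plastic tray, one flat block 150 mm long (its x), 106 mm wide (its y) and 29 mm high, loose, about 0.4 to 0.7 kg. Over its middle a black bail handle: bar 90 mm long (x), 14 mm thick (y), 70 to 88 mm above the underside, on two posts. Origin: centre of the underside; z up. Either end may go in first.
- small_sled: A smaller sled of the same make, loose: block 104 mm long (x), 74 mm wide (y), 29 mm high, same kind of handle with a bar 70 mm long and its top 88 mm up. Origin: centre of the underside. It stays where it is.
- cradle: Dark steel cradle fixed to the bench, no floor (the sled slides on the bench). Two rails along its x, 44 mm high, 122 mm apart inside, closed at the far end by a black connector block, 44 mm high, stop face at x = +75 mm. The mouth, at x = -60 mm, faces the robot side. Origin: on the bench, where the sled's origin is when home; x points from the mouth to the connector block, z up.
- cradle_mouth (a point): Middle of the cradle's open mouth, on the bench, 60 mm before its origin; same axes. From here to the block a lip on each rail reaches 20 mm inwards, underside 40 mm, top 44 mm up, leaving an 82 mm open slot for the sled's handle; keep the fingers above the lips. Flared guides without lips, 44 mm high, reach 43 mm out before the mouth, opening to 170 mm.

How it is judged:
By the outcome, as a careful person would: the job done as asked, in the order asked, and still so for the second after the job is handed in, with the robot touching nothing.
It also fails if it takes over 43 s, if anything falls off the work surface, if the arm or the gripper's body presses on something with over 40 N, if the wrist force passes 120 N, or if a joint passes its speed limit or range.

ROBOT

A 7-joint arm with a two-finger parallel gripper is mounted at the origin on the work surface. World frame = base frame: x ahead of the robot, y to its left, z up, the work surface at z = 0. Lengths are in m, angles in rad, forces in N, time in s.
With the tool pointing down it reaches from about 0.4 to 0.75 m from the base axis. Payload 19.5 kg.
Tool frame: the origin (TCP) lies on the mounting face of the last link; the fingertips stand 173 mm ahead of it and the grasp point (between the pads) lies 155 mm ahead of it; z points along the fingers, y is the line along which they close (so a half turn about z gives the same grasp; the last joint's range is limited). The gripper opens to 85 mm and grips with 20 to 120 N. Pads are 22 mm wide; open, the fingers measure 114 mm over their backs; the gripper's body (76 mm by 85 mm) begins 54 mm behind the grasp point. The pads swing forward as they close: fully open they stand 13 mm farther back than shut.
Start: joints at [-1.149, 0.707, -0.028, 1.485, 0.022, 0.951, -0.075], TCP at [0.257, 0.514, 0.405] pointing down, gripper open.
Joint ranges: [-2.71, 2.71], [-0.32, 2.16], [-1.57, 1.52], [0, 2.45], [-1.46, 4.6], [0, 2.02], [-2.83, 2.83]. Speed limits (rad/s): [1.89, 1.89, 2.57, 2.57, 3.01, 3.01, 3.01].

INTERFACE

Orientations are given as [roll, pitch, yaw] about the fixed x, y, z axes, in that order (R = Rz(yaw) Ry(pitch) Rx(roll)).
In Python, from rig import robot, eyes, job gives the robot as it stands.
- The arm moves only by the shell command python3 -m crank 'ROWS' [OPENING]. ROWS is JSON, a list of rows, each a list of 2 entries, a list of its own where there are three numbers: the shift along the tool's x, y, z in units of 60 mm (1.0 is 60 mm), then the turn about the tool's z in units of pi/2 rad (1.0 is pi/2 rad). A call has exactly 10 rows; each row shifts and turns the commanded pose from where the row before left it, along the tool's axes as they then stand; what a row does not reach is not made up. A row lasts 1/8 s, in which the tool goes at most 62.5 mm and 10.7 degrees, less where a joint would pass 70% of its speed; a pose out of reach is approached as far as the arm can. A call with a number of a shift or a turn outside -1 to 1 is refused whole. A call with a gripper value outside its range is refused whole. OPENING is the opening, from 0 (shut) to 1 (fully open), set as the call begins (- or left out, the last holds). The fingers move at their own pace and stop on an object; the grip force is fixed at half the most. Time passes only in rows, so rows that do not move let the fingers close, or fill a call up. It gives the time, the measured TCP pose, the force, the opening and the grip force at its end, in the units of the state.
- robot.get_state(): the state, without advancing time (a new reading comes with each control period).
- eyes.snapshot(name): name is "scene" or "top" or "wrist"; returns a dict with "color" (480x640x3 uint8, red, green, blue), "mtx" (3x3 intrinsics, pixels), "dist_coeffs" ([k1, k2, p1, p2, k3] as OpenCV has them; the pictures are not rectified), "rvec" (rotation vector, rad) and "tvec" (3), from world to camera coordinates, as OpenCV has them. Camera axes: x right, y down, z forward; pixel columns grow to the right and rows downward; lengths in m; the calibration is good to about 2 mm. A picture is of the moment at which its call begins. There is no depth.
- job.job_done(): hands the job in; it is judged then, once.
The state is a dict: "time": time; "joint_pos": joint angles; "joint_velocities": joint speeds; "joint_torque": joint torques, N m; "tool_pos": TCP position; "tool_rot": TCP orientation; "force": force on the tool from outside, world axes, zero at the start; "ft_torque": the same for the moment, N m; "width": finger opening in m; "grip_force": force on a finger pad.
Only numpy, scipy, OpenCV 4.12 (cv2) and the standard library are available. Lean on these libraries where they do the work, as an engineer would, in place of code of your own. Each camera call takes 0.05 s, during which the arm holds its last target. There are 200 camera calls.

## Working session

There is one attempt and no reset: what is moved stays moved. The work goes in short steps, Python scripts to look and compute and a shell command to move; the robot and the scene stay as the last step left them, time stands still between calls to the robot, and variables do not carry over. Pictures are saved under pics/ and viewed, at most 10 in all, crops included, and the job is handed in when it is done.

```bash
mkdir -p pics; ls; python3 - <<'E'
from rig import robot, eyes, job
import cv2,numpy as np,pickle
s=robot.get_state();print(s['time'],s['tool_pos'],s['tool_rot'],s['width'])
d={n:eyes.snapshot(n) for n in("scene","top")}
pickle.dump(d,open('snap0.pkl','wb'))
for n in d: cv2.imwrite(f'pics/{n}0.png',d[n]['color'][:,:,::-1]); print(n,d[n]['mtx'],d[n]['dist_coeffs'],d[n]['rvec'],d[n]['tvec'])
E
```

```text
pics
0.0 [0.25719135 0.51417484 0.4042204 ] [-3.14043934e+00  7.06140004e-05  2.67780630e+00] 0.08559782338772731
scene [[569.19439076   0.         319.92631324]
 [  0.         569.19439076 245.1372754 ]
 [  0.           0.           1.        ]] [-0.09411107  0.          0.          0.          0.        ] [ 2.27505896  1.44787238 -0.38703479] [-0.20832876 -0.4579196   1.28955022]
top [[599.54083164   0.         326.47649389]
 [  0.         599.54083164 237.45908603]
 [  0.           0.           1.        ]] [-0.17739013  0.          0.          0.          0.        ] [ 2.07250039 -2.14007923  0.17522637] [-0.01619079  0.56025087  0.94153769]
```

View pics/scene0.png

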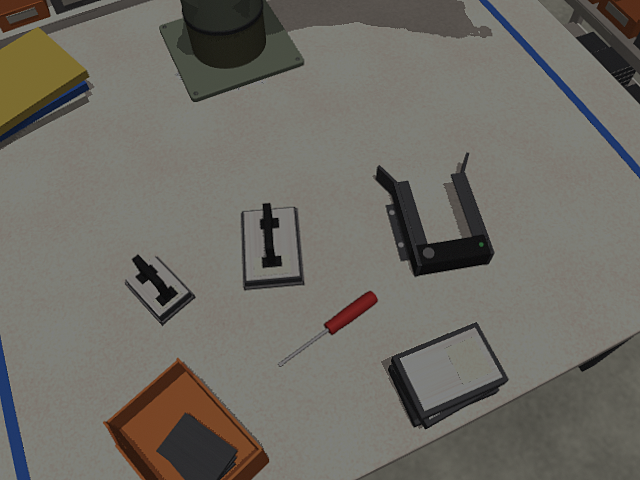

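View pics/top0.png

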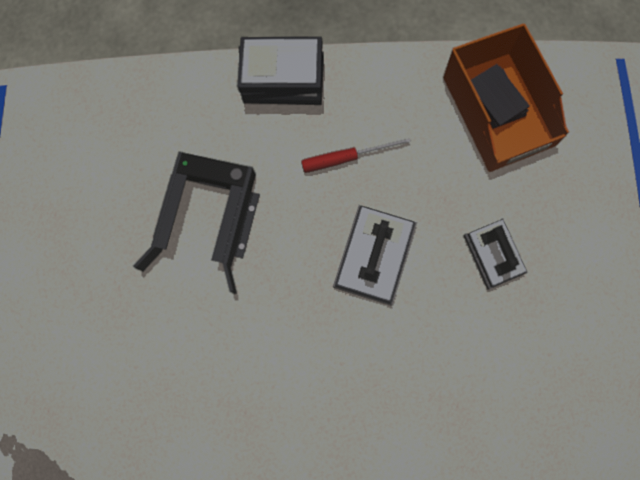

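The scene view shows the large sled at about (271,247), the small one at (160,287) and the cradle at (435,215). In the top view the large sled is at (375,255), the small one at (495,255), and the cradle at (205,205) with its mouth facing down towards the robot. Next I'll get outlines from masks.

```bash
cat > h.py <<'E'
import cv2,numpy as np
def ray(s,uv,z):
    uv=np.float64(uv).reshape(-1,1,2)
    p=cv2.undistortPoints(uv,s['mtx'],np.float64(s['dist_coeffs'])).reshape(-1,2)
    R=cv2.Rodrigues(np.float64(s['rvec']))[0];t=np.float64(s['tvec']).ravel()
    c=-R.T@t; d=np.c_[p,np.ones(len(p))]@R
    return c+d*((z-c[2])/d[:,2])[:,None]
E
python3 - <<'E'
import pickle,cv2,numpy as np
from h import ray
d=pickle.load(open('snap0.pkl','rb'));np.set_printoptions(precision=4,suppress=True)
s=d['top'];im=s['color'];g=cv2.cvtColor(im,cv2.COLOR_RGB2GRAY)
for z in(0,.044):print(ray(s,[(205,205),(375,255),(495,255)],z))
dark=(g<75).astype(np.uint8)
cs,_=cv2.findContours(dark[130:310,120:540],cv2.RETR_EXTERNAL,cv2.CHAIN_APPROX_NONE,offset=(120,130))
for c in cs:
    if cv2.contourArea(c)<300: continue
    a=cv2.approxPolyDP(c,2.5,True)[:,0]
    print(cv2.contourArea(c),np.c_[a,ray(s,a,.044)[:,:2],ray(s,a,.029)[:,:2]])
crop=lambda s,x,y,w,h,k:cv2.resize(s['color'][y:y+h,x:x+w,::-1],None,fx=k,fy=k,interpolation=cv2.INTER_CUBIC)
a=crop(s,125,140,140,160,4)
b=crop(s,325,195,100,120,4)
o=np.zeros((600,800,3),np.uint8);a=a[:600];o[:a.shape[0],:400]=a[:,:400] if a.shape[1]<400 else cv2.resize(a,(400,457))if 0 else 0
o=np.zeros((600,800,3),np.uint8)
a=crop(s,130,145,130,155,3);o[:a.shape[0],:a.shape[1]]=np.clip(a*1.8,0,255)
b=crop(s,325,195,100,120,4);o[:480,400:800]=np.clip(b*1.3,0,255)
cv2.imwrite('pics/crop1.png',o)
E
```

```text
[[ 0.6373  0.1839  0.    ]
 [ 0.5361 -0.1163  0.    ]
 [ 0.5284 -0.3272  0.    ]]
[[ 0.6257  0.1735  0.044 ]
 [ 0.5288 -0.1139  0.044 ]
 [ 0.5215 -0.3158  0.044 ]]
364.5 [[464.     235.       0.5575  -0.2655   0.5604  -0.2686]
 [487.     289.       0.4649  -0.2978   0.4664  -0.3014]
 [525.     272.       0.4908  -0.365    0.4926  -0.3696]
 [492.     285.       0.4712  -0.3067   0.4728  -0.3105]
 [469.     234.       0.5589  -0.2741   0.5619  -0.2774]]
677.0 [[499.     226.       0.5709  -0.3268   0.574   -0.3309]
 [481.     236.       0.5548  -0.2944   0.5576  -0.298 ]
 [484.     244.       0.5409  -0.2984   0.5436  -0.3021]
 [498.     241.       0.5452  -0.3229   0.5479  -0.3269]
 [506.     258.       0.5157  -0.3342   0.518   -0.3384]
 [495.     266.       0.5029  -0.3143   0.505   -0.3182]
 [501.     275.       0.4874  -0.3233   0.4892  -0.3273]
 [514.     269.       0.4966  -0.3464   0.4985  -0.3508]
 [518.     263.       0.5064  -0.3542   0.5086  -0.3587]]
689.0 [[383.     220.       0.5881  -0.13     0.5914  -0.1311]
 [379.     225.       0.5797  -0.1229   0.5829  -0.1239]
 [37
[... 2175 characters left out ...]
-0.0914]
 [351.     148.       0.718   -0.081    0.7233  -0.0813]
 [305.     159.       0.701   -0.0008   0.7061   0.0001]
 [302.     163.       0.694    0.0046   0.699    0.0056]
 [304.     171.       0.6794   0.0014   0.6841   0.0023]
 [309.     172.       0.6772  -0.0072   0.682   -0.0064]
 [356.     159.       0.6976  -0.0888   0.7026  -0.0893]]
858.0 [[468.     130.       0.7448  -0.2878   0.7506  -0.2913]
 [488.     171.       0.6686  -0.3163   0.6732  -0.3202]
 [539.     152.       0.7011  -0.4114   0.7062  -0.4167]
 [539.     146.       0.7123  -0.4127   0.7175  -0.4181]
 [498.     162.       0.6844  -0.3356   0.6893  -0.3398]
 [489.     130.       0.7439  -0.3253   0.7497  -0.3294]]
```

View pics/crop1.png

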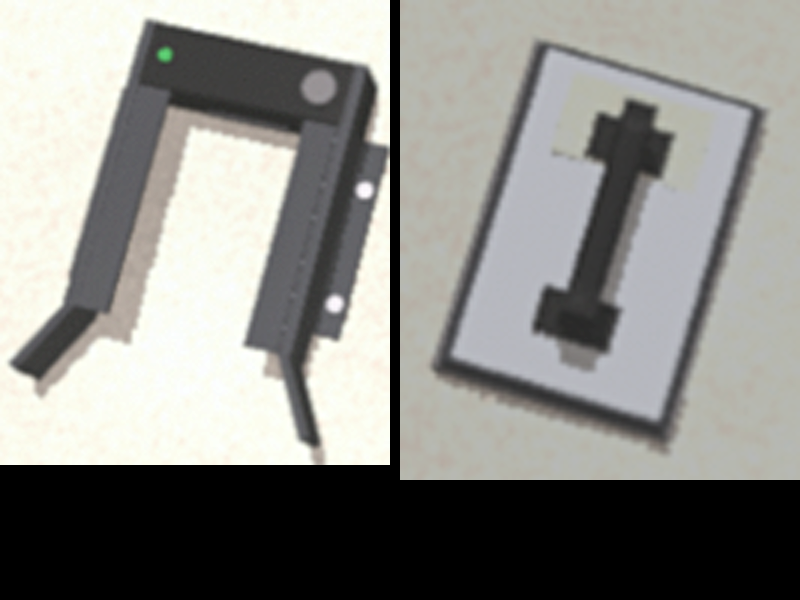

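```bash
python3 - <<'E'
import pickle,cv2,numpy as np
from h import ray
d=pickle.load(open('snap0.pkl','rb'));np.set_printoptions(precision=4,suppress=True)
for n,(x,y,w,h) in {'top':(325,195,100,120),'scene':(230,195,85,100)}.items():
    s=d[n];im=s['color'][y:y+h,x:x+w].astype(int)
    # drive's white top: bluish-white versus beige bench
    m=((im[...,2]-im[...,0]>2)&(im.mean(2)>100)).astype(np.uint8)
    m=cv2.morphologyEx(m,cv2.MORPH_OPEN,np.ones((3,3),np.uint8))
    pts=np.argwhere(m)[:,::-1]+[x,y]
    hull=cv2.convexHull(pts.astype(np.int32))
    P=ray(s,hull[:,0].astype(float),.029)[:,:2]
    r=cv2.minAreaRect((P*1000).astype(np.float32));print(n,'plate',m.sum(),r)
    b=(im.max(2)<55).astype(np.uint8)
    k,l,st,c=cv2.connectedComponentsWithStats(b)
    ctr=np.array([w/2,h/2])
    i=1+np.argmin([abs(c[j]-ctr).sum() if st[j,4]>150 else 1e9 for j in range(1,k)])
    q=np.argwhere(l==i)[:,::-1]+[x,y]; Q=ray(s,q.astype(float),.088)[:,:2]
    print('bar blob',st[i],Q.mean(0),cv2.minAreaRect((Q*1000).astype(np.float32)))
s=d['top']; c=[.6001,.1851]; a=-np.radians(15); u=np.array([np.cos(a),np.sin(a)]);nn=np.array([-u[1],u[0]])
for z,p in [(.044,(179,152)),(.044,(251,167)),(.044,(166,248)),(.044,(212,259)),(0,(186,180)),(0,(228,189)),(0.044,(152,245)),(.044,(152,141))]:
    q=ray(s,[p],z)[0,:2]-c;print(p,z,q@u,q@nn)
s=d['scene']
for z,p in [(.044,(414,275)),(.044,(493,262)),(.044,(418,246)),(.044,(473,238))]:
    q=ray(s,[p],z)[0,:2]-c;print(p,z,q@u,q@nn)
o=cv2.resize(s['color'][140:300,360:510,::-1],None,fx=3.7,fy=3.7);o2=cv2.resize(s['color'][195:300,230:310,::-1],None,fx=3,fy=3)
E
```

```text
top plate 2876 ((535.403564453125, -115.5230941772461), (91.48583984375, 139.69155883789062), 70.55770111083984)
bar blob [ 34  26  33  61 679] [ 0.5278 -0.113 ] ((529.5264282226562, -113.27845764160156), (29.09739112854004, 98.67542266845703), 70.57904052734375)Traceback (most recent call last):
  File "<stdin>", line 11, in <module>
TypeError: 'NoneType' object is not subscriptable
```

```bash
python3 -m crank '[[[0,0,0],-0.08],[[-0.6,-0.64,0.05],0],[[-0.65,-0.7,0.05],0],[[-0.65,-0.7,0.05],0],[[-0.65,-0.7,0.05],0],[[-0.65,-0.7,0.05],0],[[-0.65,-0.7,0.05],0],[[-0.65,-0.7,0.05],0],[[-0.65,-0.7,0.05],0],[[-0.65,-0.7,0.05],0]]' 1
cat > togo.py <<'E'
import sys,numpy as np
from rig import robot
from scipy.spatial.transform import Rotation as R
x,y,z,yaw=map(float,sys.argv[1:])
s=robot.get_state();r=R.from_euler('xyz',s['tool_rot'])
t=R.from_euler('xyz',[np.pi,0,np.radians(yaw)])
print('t',round(s['time'],2),'pos',np.round(s['tool_pos'],4),'yaw',np.degrees(s['tool_rot'][2]).round(2),'F',np.round(s['force'],1),'w',round(s['width'],4),s['grip_force'])
d=np.array([x,y,z])-s['tool_pos']
print('shift now-axes',(r.inv().apply(d)/.06).round(3),'target-axes',(t.inv().apply(d)/.06).round(3),'turn',((r.inv()*t).as_rotvec()/(np.pi/2)).round(3),'q',np.round(s['joint_pos'],2))
E
python3 togo.py .535 -.115 .30 160.6
```

```text
time: 1.35
tool_pos: [0.4618, 0.0438, 0.3776]
tool_rot: [3.142, -0.0, 2.804]
force: [1.0, 1.6, 0.2]
width: 0.0854
grip_force: 0.0
t 1.35 pos [0.4618 0.0438 0.3776] yaw 160.63 F [1.  1.6 0.2] w 0.0854 0.0
shift now-axes [-2.029 -2.092  1.293] target-axes [-2.03  -2.091  1.293] turn [ 0. -0.  0.] q [-0.06  0.59 -0.17  1.91  0.15  0.65  0.91]
```

```bash
python3 -m crank '[[[-0.5,-0.52,0.2],0],[[-0.5,-0.52,0.3],0],[[-0.5,-0.52,0.3],0],[[-0.4,-0.4,0.3],0],[[-0.13,-0.13,0.19],0],[[0,0,0],0],[[0,0,0],0],[[0,0,0],0],[[0,0,0],0],[[0,0,0],0]]' 1
python3 togo.py .535 -.115 .234 160.6
python3 - <<'E'
from rig import eyes
import cv2,pickle
s=eyes.snapshot('wrist');pickle.dump(s,open('w1.pkl','wb'));cv2.imwrite('pics/w1.png',s['color'][:,:,::-1])
E
```

```text
time: 2.6
tool_pos: [0.5346, -0.1129, 0.3005]
tool_rot: [-3.142, 0.0, 2.804]
force: [0.7, -0.7, 0.5]
width: 0.0855
grip_force: 0.0
t 2.6 pos [ 0.5346 -0.1129  0.3005] yaw 160.64 F [ 0.7 -0.7  0.5] w 0.0855 0.0
shift now-axes [-0.018 -0.03   1.108] target-axes [-0.018 -0.03   1.108] turn [-0.  0.  0.] q [ 0.25  0.81 -0.18  1.71  0.22  0.64  1.17]
```

View pics/w1.png

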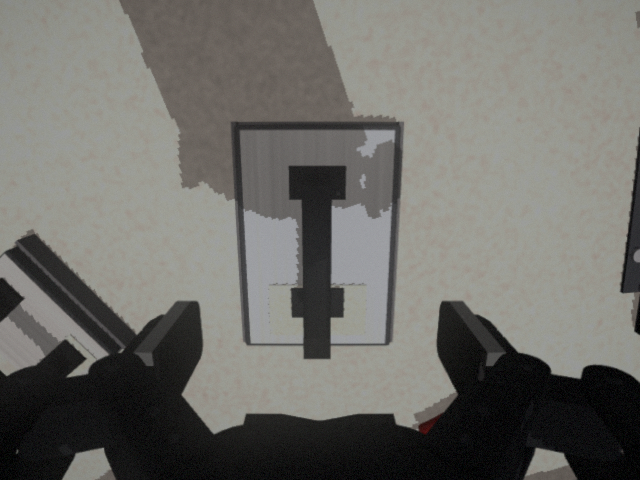

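The sled fills columns 232–403. Its bar runs vertically at columns 303–330, centred between the fingers (201 and 440) and parallel to the pads. The small sled's corner is at lower left, (100,300). I'll check the bar by ray at z = 0.088.

```bash
python3 - <<'E'
import pickle,numpy as np
from h import ray
s=pickle.load(open('w1.pkl','rb'));np.set_printoptions(precision=4,suppress=True)
p=[(303,358),(330,358),(302,200),(331,200)]
P=ray(s,p,.088);print(P)
u=np.array([np.cos(np.radians(-19.4)),np.sin(np.radians(-19.4))]);
e=(P[0]+P[1])[:2]/2
print('width',np.linalg.norm(P[0]-P[1]),'yaws',[np.degrees(np.arctan2(*(P[i]-P[i+2])[1::-1])) for i in(0,1)])
print('centre from end',e-u*.045,'size so',np.linalg.norm(P[0]-P[2]))
Q=ray(s,[(232,122),(403,122),(391,345),(246,345)],.029);print(Q,Q.mean(0))
print(np.linalg.norm(Q[0]-Q[1]),np.linalg.norm(Q[1]-Q[2]),np.linalg.norm(Q[2]-Q[3]))
E
```

```text
[[ 0.5746 -0.1361  0.088 ]
 [ 0.5792 -0.1229  0.088 ]
 [ 0.4967 -0.1082  0.088 ]
 [ 0.5012 -0.0956  0.088 ]]
width 0.014030847147358989 yaws [np.float64(-19.704765434606394), np.float64(-19.278003058075946)]
centre from end [ 0.5345 -0.1145] size so 0.08273657335803244
[[ 0.4481 -0.1368  0.029 ]
 [ 0.4813 -0.0424  0.029 ]
 [ 0.6188 -0.0909  0.029 ]
 [ 0.586  -0.1842  0.029 ]] [ 0.5336 -0.1136  0.029 ]
0.10012364547610872 0.14578510971954597 0.09885942847047365
```

Bar width reads 14 mm, yaw −19.5°, and the centre agrees to 1 mm. Descend and grip.

```bash
python3 -m crank '[[[-0.01,-0.01,0.2],0],[[0,-0.01,0.25],0],[[0,0,0.25],0],[[0,0,0.25],0],[[0,0,0.15],0],[[0,0,0],0],[[0,0,0],0],[[0,0,0],0],[[0,0,0],0],[[0,0,0],0]]' 1
python3 -m crank '[[[0,0,0],0],[[0,0,0],0],[[0,0,0],0],[[0,0,0],0],[[0,0,0],0],[[0,0,0],0],[[0,0,0],0],[[0,0,0],0],[[0,0,0],0],[[0,0,0],0]]' 0
python3 togo.py .535 -.115 .25 160.6
```

```text
time: 3.9
tool_pos: [0.5348, -0.1145, 0.2344]
tool_rot: [-3.142, 0.0, 2.803]
force: [0.2, 0.2, 0.1]
width: 0.0856
grip_force: 0.0
time: 5.15
tool_pos: [0.5347, -0.1144, 0.2345]
tool_rot: [-3.141, 0.0, 2.803]
force: [-2.6, 0.6, 5.3]
width: 0.0129
grip_force: 59.8
t 5.15 pos [ 0.5347 -0.1144  0.2345] yaw 160.63 F [-2.6  0.6  5.3] w 0.0129 59.82049226760864
shift now-axes [-0.007 -0.008 -0.259] target-axes [-0.007 -0.008 -0.259] turn [-0.  0.  0.] q [ 0.23  0.92 -0.15  1.75  0.25  0.49  1.15]
```

```bash
python3 -m crank '[[[0,0,-0.1],0],[[0,0,-0.2],0],[[0,0,-0.3],0],[[0,0,-0.3],0],[[0,0,-0.2],0],[[0,0,-0.07],0],[[0,0,0],-0.025],[[0,0,0],-0.024],[[0,0,0],0],[[0,0,0],0]]' 0
python3 togo.py .4185 .2338 .304 165
python3 - <<'E'
import pickle,cv2,numpy as np
from h import ray
d=pickle.load(open('snap0.pkl','rb'));np.set_printoptions(precision=4,suppress=True)
c=[.6001,.1851]; a=-np.radians(15); u=np.array([np.cos(a),np.sin(a)]);nn=np.array([-u[1],u[0]])
for n,z,p in [('top',.044,(179,152)),('top',.044,(251,167)),('top',.044,(166,248)),('top',.044,(212,259)),('top',0,(186,180)),('top',0,(228,189)),('scene',.044,(412,248)),('scene',.044,(490,238)),('scene',.044,(420,246)),('scene',.044,(472,236))]:
    q=ray(d[n],[p],z)[0,:2]-c;print(n,p,z,q@u,q@nn)
E
```

```text
time: 6.4
tool_pos: [0.5347, -0.1144, 0.3043]
tool_rot: [-3.142, -0.0, 2.88]
force: [-0.4, 0.2, -5.8]
width: 0.0128
grip_force: 58.7
t 6.4 pos [ 0.5347 -0.1144  0.3043] yaw 165.02 F [-0.4  0.2 -5.8] w 0.0128 58.654489517211914
shift now-axes [3.372 5.106 0.006] target-axes [3.374e+00 5.105e+00 5.000e-03] turn [-0. -0.  0.] q [ 0.26  0.81 -0.21  1.7   0.25  0.66  1.23]
top (179, 152) 0.044 0.1105356230032179 0.06811565091401103
top (251, 167) 0.044 0.11109542395453914 -0.06518806973910826
top (166, 248) 0.044 -0.06017754582534531 0.04164883849131936
top (212, 259) 0.044 -0.060145180355128544 -0.04169012860730419
top (186, 180) 0 0.07371381858880563 0.05595174852396385
top (228, 189) 0 0.07413180367869933 -0.024684152205542723
scene (412, 248) 0.044 0.07834752869353315 -0.06720171967131627
scene (490, 238) 0.044 0.08342628902787852 0.07264937574757584
scene (420, 246) 0.044 0.0769938060282759 -0.05257699953006454
scene (472, 236) 0.044 0.0739079267797311 0.0425275451042468
```

The cradle pose checks out: the stop face lands at +74 mm, the lips sit at ±41.7 mm, and the scene view agrees. The wrist force shows the sled is lifted, so I'll carry it to a point before the mouth.

```bash
python3 -m crank '[[[0.2,0.3,0],0],[[0.4,0.6,0],0],[[0.45,0.7,0],0],[[0.5,0.75,0],0],[[0.5,0.75,0],0],[[0.5,0.75,0],0],[[0.4,0.6,0],0],[[0.27,0.4,0],0],[[0.15,0.25,0],0],[[0,0,0],0]]' 0
python3 togo.py .4185 .2338 .2355 165
python3 - <<'E'
from rig import eyes
import cv2,pickle
d={n:eyes.snapshot(n) for n in('wrist','top')};pickle.dump(d,open('w2.pkl','wb'))
import numpy as np
cv2.imwrite('pics/w2.png',cv2.resize(np.hstack([d[n]['color'][:,:,::-1] for n in d]),(800,300),interpolation=cv2.INTER_AREA))
E
```

```text
time: 7.65
tool_pos: [0.418, 0.2346, 0.3045]
tool_rot: [3.141, -0.0, 2.882]
force: [0.2, -0.7, -6.1]
width: 0.0133
grip_force: 59.0
t 7.65 pos [0.418  0.2346 0.3045] yaw 165.15 F [ 0.2 -0.7 -6.1] w 0.0133 58.97114932537079
shift now-axes [-0.012 -0.011  1.149] target-axes [-0.011 -0.011  1.149] turn [ 0.    -0.     0.002] q [-0.54  0.73 -0.07  1.94  0.11  0.47  0.62]
```

View pics/w2.png

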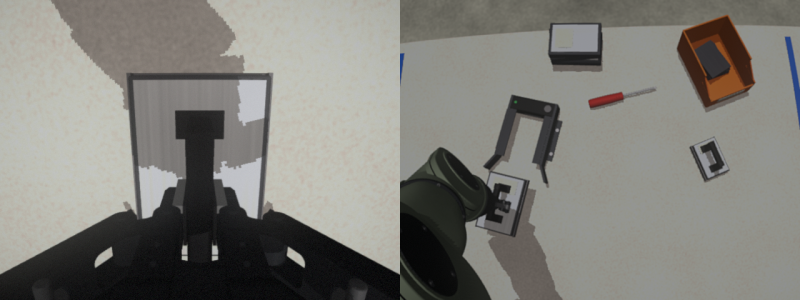

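The wrist half shows the sled held square, at columns 128–272. The top half shows it in line before the mouth at about (502,205), with the small sled undisturbed. Lower it, then slide it in.

```bash
python3 -m crank '[[[-0.01,-0.01,0.2],0],[[0,0,0.25],0],[[0,0,0.25],0],[[0,0,0.2],0],[[0,0,0.15],0],[[0,0,0.08],0],[[0,0,0.01],0],[[0,0,0],0],[[0,0,0],0],[[0,0,0],0]]' 0
python3 togo.py .6001 .1851 .2355 165
python3 -m crank '[[[-0.2,0,0],0],[[-0.3,0,0],0],[[-0.3,0,0],0],[[-0.3,0,0],0],[[-0.3,0,0],0],[[-0.3,0,0],0],[[-0.2,0,0],0],[[-0.1,0,0],0],[[0,0,0],0],[[0,0,0],0]]' 0
python3 togo.py .6001 .1851 .2345 165
```

```text
time: 9.0
tool_pos: [0.4189, 0.2327, 0.2363]
tool_rot: [3.141, 0.0, 2.88]
force: [0.6, -0.0, -6.5]
width: 0.0127
grip_force: 58.9
t 9.0 pos [0.4189 0.2327 0.2363] yaw 165.04 F [ 0.6 -0.  -6.5] w 0.0127 58.94418954849243
shift now-axes [-3.122  0.014  0.013] target-axes [-3.122  0.016  0.013] turn [0. 0. 0.] q [-0.55  0.87 -0.05  1.99  0.13  0.29  0.61]
time: 10.25
tool_pos: [0.5344, 0.2019, 0.2361]
tool_rot: [-3.141, -0.0, 2.881]
force: [0.4, -0.6, -6.3]
width: 0.0131
grip_force: 59.0
t 10.25 pos [0.5344 0.2019 0.2361] yaw 165.06 F [ 0.4 -0.6 -6.3] w 0.0131 58.96247684955597
shift now-axes [-1.13   0.011  0.026] target-axes [-1.13   0.013  0.026] turn [-0.    -0.     0.001] q [-0.36  0.94 -0.1   1.66  0.16  0.55  0.75]
```

```bash
python3 -m crank '[[[-0.2,0.01,0],0],[[-0.25,0,0],0],[[-0.25,0,0],0],[[-0.2,0,0],0],[[-0.1,0,0],0],[[-0.03,0,0.02],0],[[0,0,0],0],[[0,0,0],0],[[0,0,0],0],[[0,0,0],0]]' 0
python3 togo.py .6001 .1851 .2345 165
```

```text
time: 11.5
tool_pos: [0.5946, 0.1864, 0.2349]
tool_rot: [-3.142, -0.0, 2.881]
force: [-0.9, 0.1, -6.7]
width: 0.0131
grip_force: 59.0
t 11.5 pos [0.5946 0.1864 0.2349] yaw 165.04 F [-0.9  0.1 -6.7] w 0.0131 58.961049914360046
shift now-axes [-0.094  0.004  0.007] target-axes [-0.094  0.004  0.007] turn [-0. -0.  0.] q [-0.3   1.   -0.12  1.45  0.16  0.7   0.82]
```

```bash
python3 -m crank '[[[-0.02,0,0.01],0],[[-0.02,0,0],0],[[-0.02,0,0],0],[[-0.02,0,0],0],[[-0.02,0,0],0],[[-0.01,0,0],0],[[0,0,0],0],[[0,0,0],0],[[0,0,0],0],[[0,0,0],0]]' 0
python3 togo.py .6001 .1851 .2345 165
```

```text
time: 12.75
tool_pos: [0.5985, 0.1857, 0.2345]
tool_rot: [-3.139, -0.008, 2.882]
force: [-34.8, 2.2, 23.2]
width: 0.0133
grip_force: 63.3
t 12.75 pos [0.5985 0.1857 0.2345] yaw 165.12 F [-34.8   2.2  23.2] w 0.0133 63.270233273506165
shift now-axes [-0.028 -0.003 -0.   ] target-axes [-0.028 -0.003 -0.   ] turn [-0.001 -0.005  0.001] q [-0.29  1.01 -0.13  1.43  0.16  0.72  0.83]
```

Firm contact with the block (35 N) within 2 mm of the predicted home. I'll ease off most of the push and level the sled onto the bench before releasing.

```bash
python3 -m crank '[[[0.02,0,0],0],[[0.0,0,0],0],[[0,0,0],0],[[0,0,0],0],[[0,0,0],0],[[0,0,0],0],[[0,0,0],0],[[0,0,0],0],[[0,0,0],0],[[0,0,0],0]]' 0
python3 togo.py .6001 .1851 .2345 165
python3 - <<'E'
from rig import eyes
import cv2,pickle,numpy as np
d={n:eyes.snapshot(n) for n in('wrist','scene','top')};pickle.dump(d,open('w3.pkl','wb'))
a=cv2.resize(d['wrist']['color'],(400,300),interpolation=cv2.INTER_AREA)
b=cv2.resize(d['scene']['color'][130:310,330:570],(400,300));c=cv2.resize(d['top']['color'][130:310,100:340],(400,300))
cv2.imwrite('pics/w3.png',np.clip(np.vstack([np.hstack([a,b]),np.hstack([c,c*0])])[:,:,::-1]*1.5,0,255))
E
```

```text
time: 14.0
tool_pos: [0.5981, 0.1857, 0.2345]
tool_rot: [-3.14, -0.006, 2.881]
force: [-25.4, 1.6, 16.2]
width: 0.0132
grip_force: 62.2
t 14.0 pos [0.5981 0.1857 0.2345] yaw 165.09 F [-25.4   1.6  16.2] w 0.0132 62.23285496234894
shift now-axes [-0.035 -0.001 -0.001] target-axes [-0.035 -0.001 -0.   ] turn [-0.001 -0.004  0.001] q [-0.29  1.01 -0.13  1.44  0.16  0.72  0.83][ WARN:0@1.223] global loadsave.cpp:1063 imwrite_ Unsupported depth image for selected encoder is fallbacked to CV_8U.
```

View pics/w3.png

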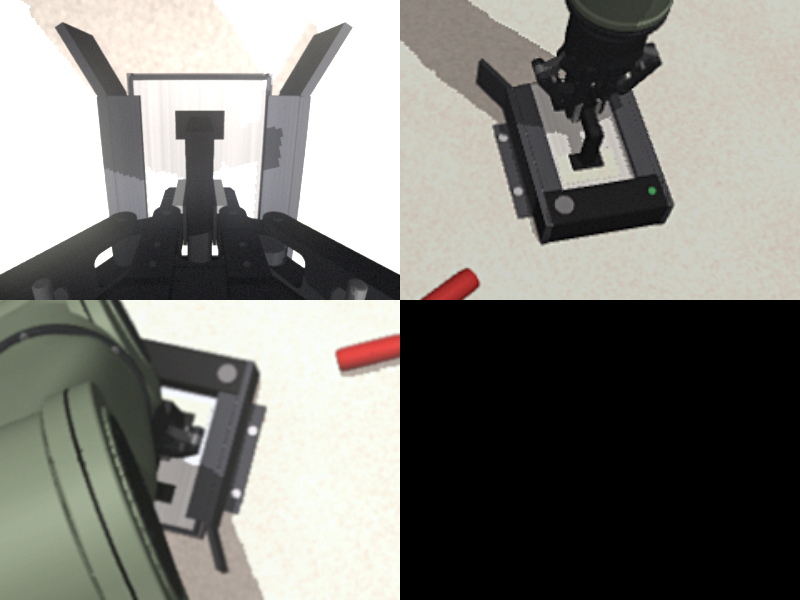

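The sled sits under both lips, with its rear edge just outside the mouth (wrist quarter, row 75) and its front at the block. Ease, release, rise, look.

```bash
python3 -m crank '[[[0.02,0,0],0],[[0,0,0],0],[[0,0,0],0],[[0,0,0],0],[[0,0,0],0],[[0,0,0],0],[[0,0,0],0],[[0,0,0],0],[[0,0,0],0],[[0,0,0],0]]' 0
python3 -m crank '[[[0,0,0],0],[[0,0,0],0],[[0,0,0],0],[[0,0,0],0],[[0,0,0],0],[[0,0,0],0],[[0,0,0],0],[[0,0,0],0],[[0,0,0],0],[[0,0,0],0]]' 1
python3 -m crank '[[[0,0,-0.15],0],[[0,0,-0.3],0],[[0,0,-0.4],0],[[0,0,-0.4],0],[[0,0,-0.3],0],[[0,0,-0.2],0],[[0,0,-0.1],0],[[0,0,0],0],[[0,0,0],0],[[0,0,0],0]]' 1
python3 - <<'E'
from rig import eyes
import cv2,pickle,numpy as np
d={n:eyes.snapshot(n) for n in('wrist','scene')};pickle.dump(d,open('w4.pkl','wb'))
b=cv2.resize(d['scene']['color'][130:310,330:570],(400,300))
cv2.imwrite('pics/w4.png',np.clip(np.hstack([cv2.resize(d['wrist']['color'],(400,300)),b])[:,:,::-1]*1.3,0,255).astype(np.uint8))
E
```

```text
time: 15.4
tool_pos: [0.5977, 0.1857, 0.2345]
tool_rot: [-3.141, -0.003, 2.881]
force: [-16.6, 1.3, 9.6]
width: 0.0129
grip_force: 61.3
time: 16.65
tool_pos: [0.5987, 0.1852, 0.2343]
tool_rot: [-3.142, -0.0, 2.88]
force: [0.6, -0.1, 0.8]
width: 0.0855
grip_force: 0.0
time: 17.9
tool_pos: [0.5987, 0.1852, 0.3448]
tool_rot: [-3.141, -0.001, 2.88]
force: [0.5, -0.1, -0.1]
width: 0.0854
grip_force: 0.0
```

View pics/w4.png

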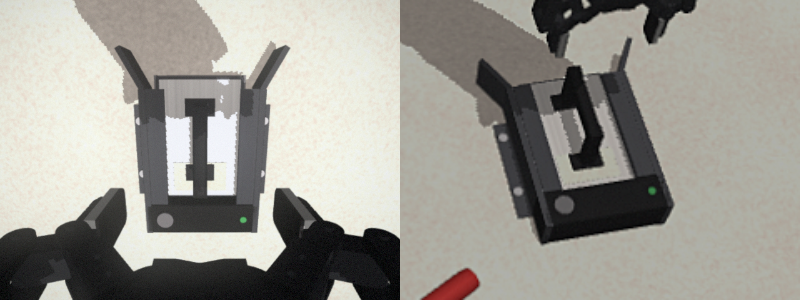

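```bash
python3 - <<'E'
import pickle,numpy as np,cv2
from h import ray
s=pickle.load(open('w4.pkl','rb'))['wrist'];g=cv2.cvtColor(s['color'],cv2.COLOR_RGB2GRAY)
c=np.array([.6001,.1851]); a=-np.radians(15); u=np.array([np.cos(a),np.sin(a)]);n=np.array([-u[1],u[0]])
f=lambda p,z:[round(float((ray(s,[p],z)[0,:2]-c)@v)*1000,1) for v in(u,n)]
for x in(270,320,370): # rear edge of sled: bench->dark step
    print(x,g[112:134,x])
    r=112+int(np.argmin(np.diff(g[112:134,x].astype(int))))+.5
    print('rear',r,f((x,r),.029))
for x in(228,412): print('lip',x,g[134:154,x]); 
for x in(290,350):
    col=g[300:345,x].astype(int);r=300+np.argmin(np.diff(col))+.5;print('block top front',r,f((x,r),.044))
for p in[(226,143),(408,143)]:print('lip start',f(p,.044))
# bar position at z=.088
row=g[240,280:360];i=np.where(row<60)[0]+280;print('bar',i.min(),i.max(),f((i.min(),240),.088),f((i.max(),240),.088))
row=g[150,280:360];
E
```

```text
270 [121 123 122 123 124 123 122 116  91  66  62  50  48  51  68 105 129 130
 131 132 132 131]
rear 119.5 [-78.0, -34.6]
320 [129 126 125 129 130 129 128 118  92  73  62  56  60  61  71 111 125 131
 128 129 129 125]
rear 119.5 [-77.9, -0.0]
370 [182 170 135 127 130 127 128 120  95  75  65  62  60  60  71 104 127 130
 130 129 131 128]
rear 113.5 [-82.0, 34.4]
lip 228 [39 48 49 53 53 49 52 56 52 56 54 51 56 54 54 51 54 58 56 51]
lip 412 [53 53 52 50 51 52 52 54 66 77 78 79 78 77 74 77 76 77 80 77]
block top front 311.5 [59.3, -22.2]
block top front 312.5 [60.1, 22.4]
lip start [-62.6, -62.6]
lip start [-62.6, 58.5]
bar 309 330 [-7.7, -6.5] [-7.7, 5.9]
```

```bash
python3 - <<'E'
import pickle,numpy as np,cv2
from h import ray
s=pickle.load(open('w4.pkl','rb'))['wrist'];g=cv2.cvtColor(s['color'],cv2.COLOR_RGB2GRAY)
c=np.array([.6001,.1851]); a=-np.radians(15); u=np.array([np.cos(a),np.sin(a)])
R=cv2.Rodrigues(np.float64(s['rvec']))[0];C=-R.T@np.ravel(s['tvec']);print('cam u',(C[:2]-c)@u,C[2])
for x in(290,350):
    print(g[304:345,x])
for r in(312,318,322,326,330,334): print(r,[round(float((ray(s,[(320,r)],z)[0,:2]-c)@u)*1000,1) for z in(0,.029,.044)])
o=cv2.resize(s['color'][105:385,210:430,::-1],None,fx=2.1,fy=2.1,interpolation=cv2.INTER_CUBIC)
cv2.imwrite('pics/w5.png',np.clip(o*1.6,0,255).astype(np.uint8))
E
```

```text
cam u -0.06921881665112878 0.3146036776366686
[184 186 186 185 186 182 185 170 118  72  45  35  35  33  41  40  40  33
  31  35  35  30  32  41  37  38  43  46  46  49  42  47  42  44  43  42
  45  44  44  45  42]
[184 187 184 186 188 187 185 169 122  73  40  37  38  34  32  31  37  39
  29  39  36  37  37  34  37  43  45  43  46  38  44  41  43  39  42  44
  46  39  39  40  43]
312 [80.7, 66.9, 59.7]
318 [86.4, 72.0, 64.6]
322 [90.2, 75.5, 67.9]
326 [94.1, 79.0, 71.2]
330 [97.9, 82.5, 74.6]
334 [101.8, 86.1, 77.9]
```

View pics/w5.png

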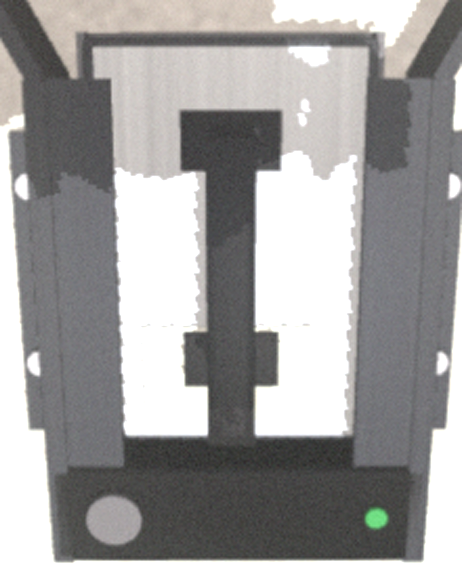

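The close crop shows the sled square between the rails. Its front rim (crop row 437 onwards) meets the block face with no gap. The white plate runs −72 to +67 mm, which puts the sled centre at −2.5 mm; the lip starts read −2.6 mm in the same image, so sled and cradle origins agree. The gripper is clear, so I'm handing in.

```bash
python3 -c "
from rig import job
print(job.job_done())"
```

```text
the job is handed in; nothing more can be done
None
```

The large sled is in the cradle under both lips, home against the connector block to within about 1 mm by the camera, and released; the small sled was not touched, and the job was handed in at about 18 s of the 43 s allowed.

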